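# Pack a heat-exchanger kit tray in layers: U-bend below, slide the cover plate over it last

### The job

Pack the white kit tray: first lift the steel canister by its handle off the black perforated cover plate and set it down gently, upright and wholly on the round cork mat. Then lay the copper U-bend flat in the tray's open pocket, and last slide the cover plate along its guides, without lifting it, over the pocket until it is fully home against the end stop. Leave the bottle, the beaker and the wrench undisturbed.

Things in the scene. Friction and masses are not known exactly. Their poses are not given: they have to be found in the camera images.
- tray: White plastic kit tray fixed on the bench. Origin on its underside; spans x -111..111, y -150..135 mm; deck at z = 37 mm. A pocket lies at its -y end. A rim to z = 46 mm runs along both x sides (guides, inner faces x = +-103 mm) and across the -y end (rigid end stop, inner face y = -140 mm); the +y end is open. Position and yaw vary.
- pocket (a point): Centre of the pocket's floor, axes as the tray's. The pocket is an open recess in the deck: tray x -80..80, y -130..-30 mm, floor at z = 7 mm (30 mm deep). The U-bend fits either way round with its 130 mm side along the tray's x.
- home (a point): Where the cover plate's origin is when it is fully home (tray frame 0, -80, 37 mm), axes as the tray's.
- plate: Loose black plastic plate, about 0.3 kg, 200 (x) by 120 (y) by 8 mm, with drawn-on round holes (not open). Origin: centre of its underside. Axes as the tray's. It lies on the deck between the guides, 3 mm play each side, clear of the pocket, 120 to 145 mm from home, and slides towards the tray's -y with 1 to 4 N.
- lip (a point): Middle of the outer (+y) face of the plate's upright lip, 22 mm above the plate's underside; axes as the plate's. The lip is 140 mm long in x, 8 mm thick (plate y 52..60 mm), its top 33 mm above the plate's underside. Pushing this face towards -y near its middle slides the plate home.
- can: Loose closed steel canister standing on the plate, 72 mm in diameter, 88 mm tall without handle, about 0.35 kg. Origin: centre of its underside, z up. A fixed arched handle of 10 mm round bar rises over the lid.
- can_grip (a point): Middle of the handle's straight top bar, on its axis, 122 mm above the canister's underside. The bar runs along the canister's y, 48 mm clear between its uprights, with 29 mm of free space under it.
- ubend: Loose copper U-bend of 22 mm tube lying flat on the bench, 130 mm along x, 62 mm along y, 22 mm high, about 0.2 kg. Origin on its underside at the centre of that outline. The crosspiece runs along x at y = -20 mm; the two legs run to +y at x = +-54 mm, 86 mm apart inside.
- ubend_grip (a point): Middle of the crosspiece, on the tube's axis, 11 mm above the underside and 20 mm to -y of the U-bend's origin; the crosspiece runs along x.
- mat: Round cork mat fixed on the bench, 124 mm in diameter, 4 mm thick; origin at the centre of its underside. It lies to the left or right of the tray, with the U-bend on the other side.
- bottle: Bystander: amber bottle, 60 mm in diameter, 130 mm tall; origin under its centre.
- beaker: Bystander: open white ceramic beaker, 70 mm in diameter at the rim, 85 mm tall; origin under its centre.
- wrench: Bystander: steel wrench, 170 mm long, lying flat beyond the tray; origin at its middle, underside.
There are look-alikes about, which are no part of the job. What is shaped like the can but pink is not meant. There is more than one size of the plate; the one meant has the size given above.

How it is judged:
By the outcome, as a careful person would: the job done as asked, in the order asked, and still so for the second after the job is handed in, with the robot touching nothing.
It also fails if it takes over 61 s, if anything falls off the work surface, if the arm or the gripper's body presses on something with over 40 N, if the wrist force passes 120 N, or if a joint passes its speed limit or range.

### The arm

A 6-joint arm with a two-finger parallel gripper is mounted at the origin on the work surface. World frame = base frame: x ahead of the robot, y to its left, z up, the work surface at z = 0. Lengths are in m, angles in rad, forces in N, time in s.
With the tool pointing down it reaches from about 0.35 to 0.975 m from the base axis. Payload 17.4 kg.
Tool frame: the origin (TCP) lies on the front face of the gripper's body, between the roots of the fingers; the fingertips stand 73 mm ahead of it and the grasp point (between the pads) lies 54 mm ahead of it (grip_point_offset is the y of the grasp point in the tool frame, in m); y points along the fingers, z is the direction in which the jaws open and shut, and the axes are right-handed (so a half turn about y gives the same grasp; the last joint's range is limited). The gripper opens to 85 mm and grips with 20 to 120 N. Pads are 22 mm wide; open, the fingers measure 114 mm over their backs; the gripper's body (76 mm by 85 mm) begins 54 mm behind the grasp point. The pads swing forward as they close: fully open they stand 13 mm farther back than shut.
Start: joints at [-1.18, 0.116, 1.442, -0, 1.584, -0.038], TCP at [0.281, -0.614, 0.304] pointing down, gripper open.
Joint ranges: [-2.83, 2.83], [-0.83, 2.19], [0.07, 2.5], [-1.14, 4.28], [0.01, 3], [-2.97, 2.97]. Speed limits (rad/s): [1.89, 1.89, 2.22, 3.14, 3.14, 3.14].

### API

Orientations are given as a 3x3 rotation matrix whose columns are the frame's x, y, z axes.
In Python, from bench import * gives the robot as it stands. The module is installed in compiled form; this text tells all that it offers.
- The arm moves only by the tool drive_tool, never from a script. Its argument "steps" is a list of rows, each a list of 6 numbers: the shift along the tool's x, y, z in units of 0.2 m (1.0 is 0.2 m), then the turn, a rotation vector about the tool's x, y, z in units of 45 degrees (1.0 is 45 degrees). In form: [[dx, dy, dz, wx, wy, wz], ...]. A call has 1 to 20 rows; each row is the pose to reach, as a shift and turn from the pose measured when the call began, along the tool's axes at that moment; what a row does not reach only later rows make up. A row lasts 1/8 s, in which the tool goes at most 62.5 mm and 10.7 degrees, less where a joint would pass 70% of its speed; a pose out of reach is approached as far as the arm can. A call with a number of a shift or a turn outside -1 to 1 is refused whole. A call with a gripper value outside its range is refused whole. "fingers" is the opening, from -1 (shut) to 1 (fully open), so that 0 is half open, set as the call begins (left out, the last holds). The fingers move at their own pace and stop on an object; the grip force is fixed at half the most. Time passes only in rows, so rows that repeat a pose let the fingers close. It gives the time, the measured TCP pose, the force and the opening at its end, in the units of the state.
- sense(): the state, without advancing time (a new reading comes with each control period).
- camera(name): name is "side" or "top"; returns the picture (480x640x3 uint8, red, green, blue); there is no depth.
- get_calibration(name): a dict with "intrinsics" (3x3 intrinsics, pixels), "cam_to_world" (4x4, takes a point from camera to world coordinates). Camera axes: x right, y up, looking along -z (the intrinsics and any distortion apply to the point x, -y, -z); pixel columns grow to the right and rows downward; lengths in m; the calibration is good to about 2 mm. A picture is of the moment at which its call begins. get_calibration takes no time and is no camera call.
- sign_off(): hands the job in, once; it reports no verdict.
The state is a dict: "time_s": time; "joint_positions": joint angles; "qd": joint speeds; "joint_torque": joint torques, N m; "position": TCP position; "orientation": TCP orientation; "contact_force": force on the tool from outside, world axes, zero at the start; "moment": the same for the moment, N m; "finger_gap": opening from 0.0 (shut) to 1.0 (fully open).
Only numpy, scipy, OpenCV 4.12 (cv2) and the standard library are available. Lean on these libraries where they do the work, as an engineer would, in place of code of your own. Each camera call takes 0.05 s, during which the arm holds its last target. There are 200 camera calls.

## Working session

There is one attempt and no reset: what is moved stays moved. The work goes in short steps, Python scripts to look and compute and a tool call to move; the robot and the scene stay as the last step left them, time stands still between calls to the robot, and variables do not carry over. Pictures are saved under pics/ and viewed, about 8 in all and at most 12, crops included, and the job is handed in when it is done.

Besides the shell and the picture viewer there is one more tool, called after "Request:" as name(argument=value, ...), one argument or row to a line, values as JSON. drive_tool: Moves the arm, as the interface text tells. Its arguments: {"type":"object","properties":{"steps":{"type":"array"},"fingers":{"type":"number"}},"required":["steps"]}

```bash
mkdir -p pics; python3 - <<'E'
from bench import *
import cv2
for n in ("top","side"):
    im=camera(n); cv2.imwrite(f"pics/{n}0.png",im[:,:,::-1])
    c=get_calibration(n); print(n,c)
s=sense(); print(s)
E
```

```text
top {'intrinsics': array([[610.67573109,   0.        , 318.37168571],
       [  0.        , 610.67573109, 242.99352689],
       [  0.        ,   0.        ,   1.        ]]), 'cam_to_world': array([[-0.0099486 ,  0.99867239, -0.05054193,  0.50093576],
       [-0.99993629, -0.01020532, -0.00482389,  0.00750581],
       [-0.00533329,  0.05049072,  0.99871029,  1.38323647],
       [ 0.        ,  0.        ,  0.        ,  1.        ]])}
side {'intrinsics': array([[439.23638885,   0.        , 321.40589278],
       [  0.        , 439.23638885, 245.68735691],
       [  0.        ,   0.        ,   1.        ]]), 'cam_to_world': array([[-0.90072495,  0.31618149, -0.29786545,  0.30287932],
       [-0.43432794, -0.6671005 ,  0.6052571 ,  0.55987505],
       [-0.0073351 ,  0.67454146,  0.73820052,  0.79856963],
       [ 0.        ,  0.        ,  0.        ,  1.        ]])}
{'time_s': 0.1, 'joint_positions': array([-1.17976483e+00,  1.16410058e-01,  1.44217793e+00, -1.40600789e-06,
        1.58401561e+00, -3.78043289e-02]), 'qd': array([ 0.00123119,  0.00025447, -0.00368189,  0.00087204,  0.00099395,
        0.00033774]), 'joint_torque': array([ 1.74075965e-03, -7.33667779e+01, -6.33788896e+01,  5.47374498e-05,
        5.29240264e-03,  3.70568694e-05]), 'position': array([ 0.28062521, -0.61379423,  0.30326757]), 'orientation': array([[-9.09450459e-01, -3.86612921e-04,  4.15812113e-01],
       [-4.15812291e-01,  9.34097705e-04, -9.09449980e-01],
       [-3.68040269e-05, -9.99999489e-01, -1.01027399e-03]]), 'contact_force': array([ 1.05240369,  0.34051773, -0.91552275]), 'moment': array([-0.03506689, -0.00583382,  0.02741266]), 'finger_gap': 0.9961686171397249}
```

View pics/top0.png

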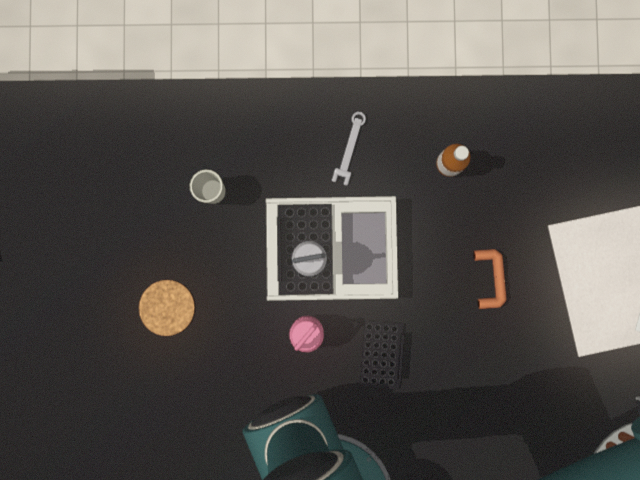

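View pics/side0.png

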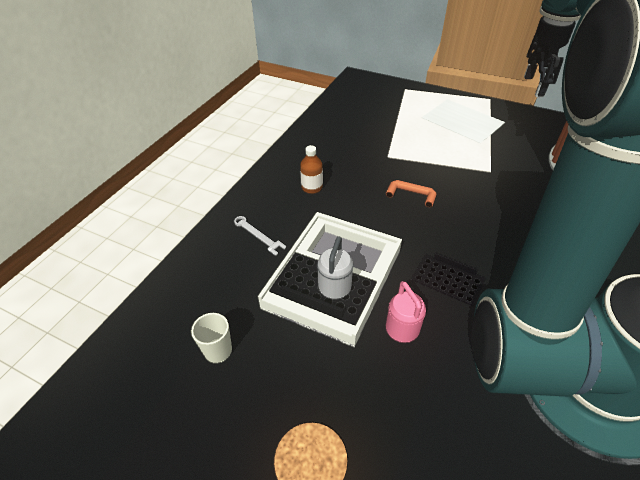

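The top view shows the following:
- Tray at about (266–397, 197–300), with its pocket to the right, so tray -y is world -y.
- Steel canister at (309, 259). The pink look-alike is at (306, 334) and is excluded by colour.
- Black plate in the tray at (306, 249). The smaller black plate on the bench at (382, 354) is excluded by size and because it isn't on the deck.
- Mat at (166, 307) and U-bend at (492, 279).

I'll confirm with one enlarged crop.

```bash
python3 - <<'E'
import cv2
a=cv2.imread("pics/top0.png")
c=cv2.convertScaleAbs(a[185:385,255:515],alpha=1.5,beta=25)
cv2.imwrite("pics/cropA.png",cv2.resize(c,None,fx=3,fy=3,interpolation=cv2.INTER_CUBIC))
b=cv2.imread("pics/side0.png")
c=cv2.convertScaleAbs(b[200:360,250:450],alpha=1.5,beta=25)
cv2.imwrite("pics/cropB.png",cv2.resize(c,None,fx=3.75,fy=3.75,interpolation=cv2.INTER_CUBIC))
E
```

```text
(no output)
```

View pics/cropA.png

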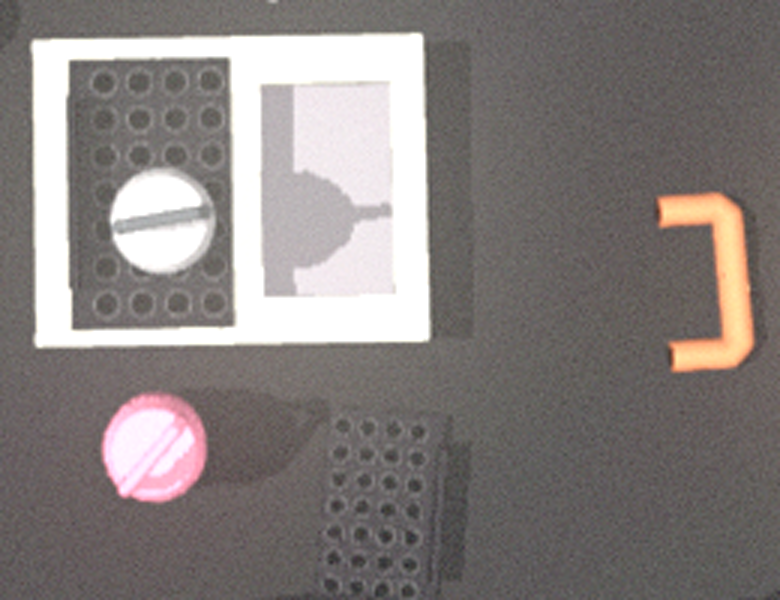

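View pics/cropB.png

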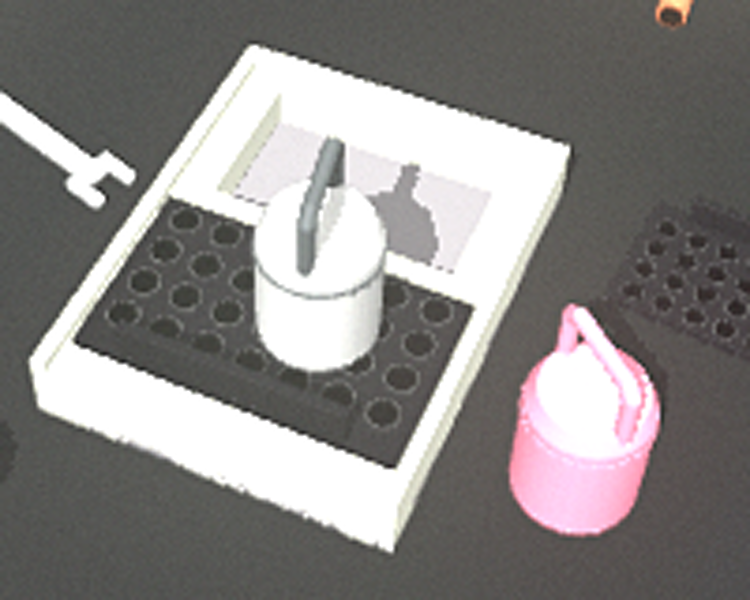

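Crop A shows the steel canister's handle bar running (115,227)–(210,210), the pink can, the full-size plate in the tray, the smaller plate outside it, and the U-bend with its legs to +y. Crop B shows the lip upright at the plate's +y edge, and nothing in the pocket but shadow. The steel can and the tray plate are the ones meant.

```bash
cat > h.py <<'E'
from bench import *
import numpy as np, cv2
def bp(n,px,z):
    c=get_calibration(n);K=c["intrinsics"];T=c["cam_to_world"]
    px=np.atleast_2d(np.array(px,float)); z=np.broadcast_to(z,len(px))
    d=np.c_[(px-[K[0,2],K[1,2]])/[K[0,0],-K[1,1]],-np.ones(len(px))]@T[:3,:3].T
    return T[:3,3]+d*((z-T[2,3])/d[:,2])[:,None]
def go(p,a):
    """print units for the shift to TCP p and turn (deg about tool y) so that jaw axis z is along angle a (deg, world)"""
    s=sense();R=s["orientation"];d=R.T@(np.array(p)-s["position"])/0.2
    z=np.array([np.cos(np.radians(a)),np.sin(np.radians(a)),0]); 
    y=np.array([0,0,-1.]); out=[]
    for sg in(1,-1):
        Rt=np.c_[np.cross(y,z*sg),y,z*sg]; out.append(cv2.Rodrigues(R.T@Rt)[0].ravel()/(np.pi/4))
    print("shift",d.round(4),"turn",[o.round(4) for o in out],"q6",s["joint_positions"][5].round(3))
E
python3 - <<'E'
from h import *
A=lambda l:np.array(l)/3+[255-1/3,185-1/3]
np.set_printoptions(precision=4,suppress=True)
t=bp("top",A([(33,41),(423,34),(430,341),(36,347)]),[.037+.009]*4);print("tray",t)
p=bp("top",A([(67,60),(230,58),(235,325),(72,329)]),.045);print("plate",p)
k=bp("top",A([(262,83),(389,82),(395,296),(264,296)]),.037);print("pocket top",k,k.mean(0))
h=bp("top",A([(115,227),(210,210)]),.170);print("handle",h,h.mean(0),np.degrees(np.arctan2(*(h[0]-h[1])[[1,0]])))
im=cv2.imread("pics/top0.png");hsv=cv2.cvtColor(im,cv2.COLOR_BGR2HSV)
for nm,lo,hi,roi,z in(("ubend",(3,90,60),(20,255,255),(465,240,520,320),.011),("mat",(5,50,60),(30,255,255),(130,270,205,345),.004)):
    m=cv2.inRange(hsv,lo,hi);M=np.zeros_like(m);x0,y0,x1,y1=roi;M[y0:y1,x0:x1]=m[y0:y1,x0:x1]
    pts=cv2.findNonZero(M); r=cv2.boxPoints(cv2.minAreaRect(pts)); print(nm,len(pts),r.tolist());b=bp("top",r,z);print(b,b.mean(0),cv2.minEnclosingCircle(pts))
    print([np.linalg.norm(b[i]-b[i-1]).round(4) for i in range(4)])
    print("circ",bp("top",cv2.minEnclosingCircle(pts)[0],z))
E
```

```text
tray [[ 0.6682  0.129   0.046 ]
 [ 0.6704 -0.1571  0.046 ]
 [ 0.446  -0.1585  0.046 ]
 [ 0.4444  0.1281  0.046 ]]
plate [[ 0.6541  0.1042  0.045 ]
 [ 0.6543 -0.0154  0.045 ]
 [ 0.4589 -0.0169  0.045 ]
 [ 0.4572  0.1019  0.045 ]]
pocket top [[ 0.6365 -0.0389  0.037 ]
 [ 0.6362 -0.1326  0.037 ]
 [ 0.4787 -0.1345  0.037 ]
 [ 0.4797 -0.0385  0.037 ]] [ 0.5578 -0.0861  0.037 ]
handle [[0.5284 0.0641 0.17  ]
 [0.539  0.0011 0.17  ]] [0.5337 0.0326 0.17  ] 99.56877742642664
ubend 1011 [[473.1208190917969, 249.67051696777344], [502.1235046386719, 247.2021942138672], [507.2021789550781, 306.8763427734375], [478.1994934082031, 309.34466552734375]]
[[ 0.5518 -0.3332  0.011 ]
 [ 0.5567 -0.3984  0.011 ]
 [ 0.4231 -0.4064  0.011 ]
 [ 0.4183 -0.3415  0.011 ]] [ 0.4875 -0.3699  0.011 ] ((487.0, 278.5), 31.325010299682617)
[np.float64(0.1338), np.float64(0.0653), np.float64(0.1338), np.float64(0.065)]
circ [[ 0.4869 -0.3628  0.011 ]]
mat 2754 [[130.0, 271.0], [204.0, 271.0], [204.0, 344.0], [130.0, 344.0]]
[[0.5117 0.4405 0.004 ]
 [0.51   0.2731 0.004 ]
 [0.3463 0.2732 0.004 ]
 [0.3479 0.4396 0.004 ]] [0.429  0.3566 0.004 ] ((168.48696899414062, 306.81884765625), 43.15028381347656)
[np.float64(0.1638), np.float64(0.1674), np.float64(0.1637), np.float64(0.1664)]
circ [[0.4302 0.3532 0.004 ]]
```

Request:
drive_tool(
  steps=[
    [-1,0,-0.97,0,-1,0],
    [-1,0,-0.97,0,-1,0],
    [-1,0,-0.97,0,-1,0],
    [-1,0,-0.97,0,-1,0],
    [-1,0,-0.97,0,-1,0],
    [-1,0,-0.97,0,-1,0],
  ],
  fingers=1,
)

```text
time_s: 0.85
position: [0.3824, -0.3526, 0.3036]
orientation: [[-0.347, -0.0, 0.938], [-0.938, 0.001, -0.347], [-0.001, -1.0, -0.0]]
contact_force: [0.1, -0.3, -0.8]
finger_gap: 0.997
```

```bash
python3 - <<'E'
from h import *
go((.5337,.0326,.30),9.6)
for p,z in(((166.5,307.8),.004),((306,334),.127),((207,187),.085),((455,155),.13)): print(bp("top",p,z).round(4))
E
```

```text
shift [-2.069   0.0194  0.042 ] turn [array([ 1.000e-04, -6.639e-01, -1.000e-03]), array([1.3000e-03, 3.3361e+00, 2.0000e-04])] q6 -0.44
[[0.4281 0.3577 0.004 ]]
[[0.3785 0.0407 0.127 ]]
[[0.6891 0.251  0.085 ]]
[[ 0.7436 -0.2707  0.13  ]]
```

Request:
drive_tool(
  steps=[
    [-1,0,0.02,0,-0.664,0],
    [-1,0,0.02,0,-0.664,0],
    [-1,0,0.02,0,-0.664,0],
    [-1,0,0.02,0,-0.664,0],
    [-1,0,0.02,0,-0.664,0],
  ],
)

```text
time_s: 1.48
position: [0.4557, -0.1666, 0.3035]
orientation: [[0.166, -0.0, 0.986], [-0.986, 0.001, 0.166], [-0.001, -1.0, -0.0]]
contact_force: [0.3, -0.8, -0.1]
finger_gap: 0.997
```

```bash
python3 - <<'E'
from h import *
go((.5337,.0326,.29),9.6)
E
```

```text
shift [-0.9171  0.0681  0.5505] turn [array([ 0.0005, -0.0004, -0.0009]), array([1.4000e-03, 3.9996e+00, 7.0000e-04])] q6 -0.57
```

Request:
drive_tool(
  steps=[
    [-0.917,0.068,0.55,0,0,0],
    [-0.917,0.068,0.55,0,0,0],
    [-0.917,0.068,0.55,0,0,0],
    [-0.917,0.068,0.55,0,0,0],
    [-0.917,0.068,0.55,0,0,0],
    [-0.917,0.068,0.55,0,0,0],
  ],
)

```text
time_s: 2.22
position: [0.5337, 0.0309, 0.2899]
orientation: [[0.164, -0.001, 0.986], [-0.986, 0.0, 0.164], [-0.0, -1.0, -0.001]]
contact_force: [0.2, 0.1, -0.7]
finger_gap: 1.0
```

```bash
python3 - <<'E'
from h import *
go((.5337,.0326,.221),9.6)
a=camera("side")
cv2.imwrite("pics/s1.png",cv2.resize(a[120:360,230:450,::-1],None,fx=2.5,fy=2.5,interpolation=cv2.INTER_CUBIC))
E
```

```text
shift [-0.0083  0.3443  0.0018] turn [array([ 0.0011, -0.0031, -0.0004]), array([7.0000e-04, 3.9969e+00, 1.7000e-03])] q6 -0.155
```

View pics/s1.png

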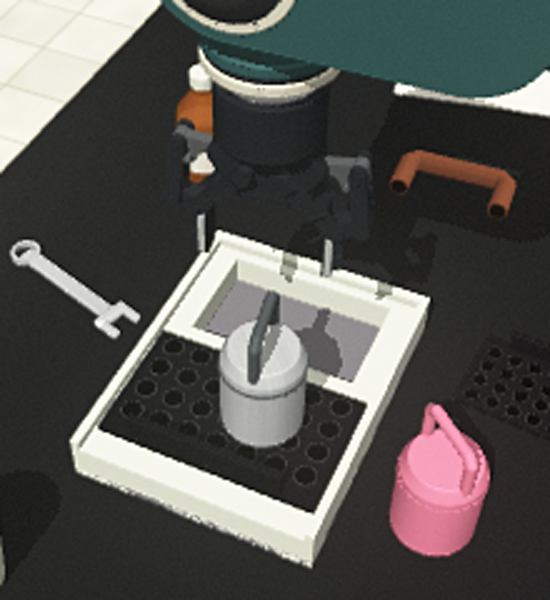

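The gripper sits above the can. The pads at (200,235) and (327,258) straddle the handle at (265,320), so I'll go down.

Request:
drive_tool(
  steps=[
    [-0.008,0.15,0.002,0,0,0],
    [-0.008,0.25,0.002,0,0,0],
    [-0.008,0.345,0.002,0,0,0],
    [-0.008,0.345,0.002,0,0,0],
    [-0.008,0.345,0.002,0,0,0],
  ],
)

```text
time_s: 2.9
position: [0.5339, 0.0325, 0.2218]
orientation: [[0.164, 0.0, 0.986], [-0.986, 0.0, 0.164], [-0.0, -1.0, 0.0]]
contact_force: [-0.1, 0.2, 0.1]
finger_gap: 0.999
```

Request:
drive_tool(
  steps=[
    [0,0,0,0,0,0],
    [0,0,0,0,0,0],
    [0,0,0,0,0,0],
    [0,0,0,0,0,0],
    [0,0,0,0,0,0],
    [0,0,0,0,0,0],
    [0,0,0,0,0,0],
    [0,0,0,0,0,0],
  ],
  fingers=-1,
)

```text
time_s: 3.9
position: [0.534, 0.0325, 0.2219]
orientation: [[0.164, 0.0, 0.986], [-0.986, 0.0, 0.164], [-0.0, -1.0, 0.0]]
contact_force: [-1.4, -0.6, 4.3]
finger_gap: 0.093
```

Request:
drive_tool(
  steps=[
    [0,-0.03,0,0,0,0],
    [0,-0.1,0,0,0,0],
    [0,-0.2,0,0,0,0],
    [0,-0.3,0,0,0,0],
    [0,-0.4,0,0,0,0],
    [0,-0.4,0,0,0,0],
  ],
)

```text
time_s: 4.65
position: [0.5343, 0.0325, 0.3041]
orientation: [[0.164, 0.003, 0.986], [-0.986, 0.0, 0.164], [0.0, -1.0, 0.003]]
contact_force: [0.2, -0.1, -2.6]
finger_gap: 0.093
```

```bash
python3 - <<'E'
from h import *
s=sense();print(s["contact_force"],s["finger_gap"])
go((.4285,.357,.30),9.6)
E
```

```text
[ 0.16342937 -0.11165505 -2.63975817] 0.0933498758443383
shift [-1.6875  0.0194 -0.2557] turn [array([-0.0043, -0.0035,  0.0003]), array([-5.0000e-04,  3.9965e+00, -6.8000e-03])] q6 -0.152
```

Request:
drive_tool(
  steps=[
    [-0.06,0,-0.01,0,0,0],
    [-0.17,0,-0.025,0,0,0],
    [-0.3,0,-0.045,0,0,0],
    [-0.45,0,-0.07,0,0,0],
    [-0.6,0,-0.09,0,0,0],
    [-0.75,0,-0.115,0,0,0],
    [-0.88,0,-0.135,0,0,0],
    [-0.96,0,-0.145,0,0,0],
    [-1,0,-0.15,0,0,0],
  ],
)

```text
time_s: 5.78
position: [0.4715, 0.2256, 0.3036]
orientation: [[0.165, 0.003, 0.986], [-0.986, 0.0, 0.165], [0.0, -1.0, 0.003]]
contact_force: [0.2, -0.4, -2.9]
finger_gap: 0.091
```

Request:
drive_tool(
  steps=[
    [-0.05,0,-0.01,0,0,0],
    [-0.15,0,-0.02,0,0,0],
    [-0.3,0,-0.045,0,0,0],
    [-0.45,0,-0.07,0,0,0],
    [-0.57,0,-0.09,0,0,0],
    [-0.65,0,-0.1,0,0,0],
    [-0.687,0,-0.105,0,0,0],
    [-0.687,0,-0.105,0,0,0],
  ],
)

```text
time_s: 6.78
position: [0.4283, 0.3576, 0.3034]
orientation: [[0.165, 0.003, 0.986], [-0.986, -0.0, 0.165], [0.001, -1.0, 0.003]]
contact_force: [0.4, 0.9, -3.7]
finger_gap: 0.091
```

```bash
python3 - <<'E'
from h import *
go((.4285,.357,.19),9.6); s=sense();print(s["position"],s["finger_gap"])
a=camera("side")
cv2.imwrite("pics/s2.png",cv2.resize(a[200:480,180:480,::-1],None,fx=2.1,fy=2.1,interpolation=cv2.INTER_CUBIC))
E
```

```text
shift [ 0.0028  0.567  -0.0009] turn [array([-0.0035, -0.0024,  0.0008]), array([-1.2000e-03,  3.9976e+00, -5.5000e-03])] q6 0.485
[0.42826405 0.35759223 0.30339814] 0.09118710843065818
```

View pics/s2.png

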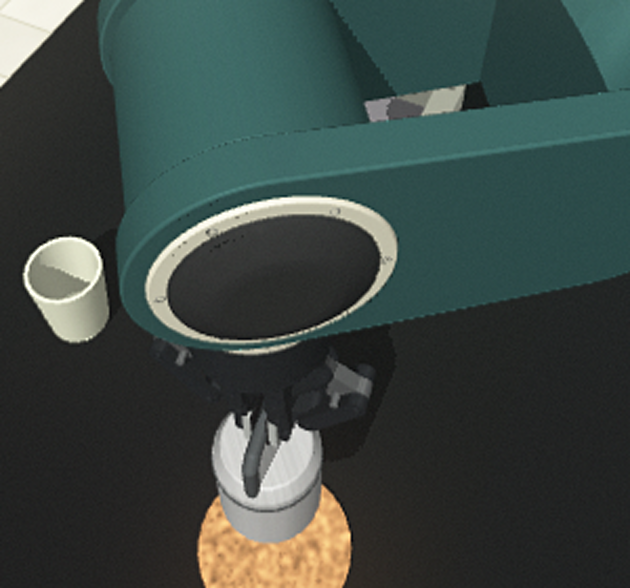

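The can hangs upright above the mat (can base about (268,520) in the crop, mat about (275,555)) and the beaker is clear. Lowering now.

Request:
drive_tool(
  steps=[
    [0,0.05,0,0,0,0],
    [0,0.15,0,0,0,0],
    [0,0.28,0,0,0,0],
    [0,0.4,0,0,0,0],
    [0,0.48,0,0,0,0],
    [0,0.53,0,0,0,0],
    [0,0.56,0,0,0,0],
    [0,0.575,0,0,0,0],
    [0,0.575,0,0,0,0],
  ],
)

```text
time_s: 7.95
position: [0.4288, 0.3574, 0.1887]
orientation: [[0.165, 0.003, 0.986], [-0.986, 0.0, 0.165], [0.0, -1.0, 0.003]]
contact_force: [-0.3, -0.9, -3.2]
finger_gap: 0.092
```

Request:
drive_tool(
  steps=[
    [0,0.01,0,0,0,0],
    [0,0.02,0,0,0,0],
    [0,0.03,0,0,0,0],
    [0,0.03,0,0,0,0],
  ],
)

```text
time_s: 8.45
position: [0.4287, 0.3573, 0.1825]
orientation: [[0.165, 0.003, 0.986], [-0.986, -0.0, 0.165], [0.001, -1.0, 0.003]]
contact_force: [0.1, 0.3, -3.4]
finger_gap: 0.092
```

Request:
drive_tool(
  steps=[
    [0,0.004,0,0,0,0],
    [0,0.007,0,0,0,0],
    [0,0.007,0,0,0,0],
  ],
)

```text
time_s: 8.82
position: [0.4288, 0.3573, 0.1811]
orientation: [[0.165, 0.003, 0.986], [-0.986, -0.0, 0.165], [0.001, -1.0, 0.003]]
contact_force: [-0.7, 0.7, -3.9]
finger_gap: 0.095
```

Request:
drive_tool(
  steps=[
    [0,0.004,0,0,0,0],
    [0,0.008,0,0,0,0],
    [0,0.008,0,0,0,0],
  ],
)

```text
time_s: 9.2
position: [0.4291, 0.3575, 0.1811]
orientation: [[0.165, 0.005, 0.986], [-0.986, 0.001, 0.165], [-0.0, -1.0, 0.005]]
contact_force: [-2.0, -2.1, 11.2]
finger_gap: 0.092
```

Contact made (11 N). Releasing.

Request:
drive_tool(
  steps=[
    [0,0,0,0,0,0],
    [0,0,0,0,0,0],
    [0,0,0,0,0,0],
    [0,0,0,0,0,0],
    [0,0,0,0,0,0],
    [0,0,0,0,0,0],
    [0,0,0,0,0,0],
  ],
  fingers=1,
)

```text
time_s: 10.07
position: [0.4291, 0.3575, 0.181]
orientation: [[0.165, 0.005, 0.986], [-0.986, 0.001, 0.165], [-0.0, -1.0, 0.005]]
contact_force: [0.9, -0.2, -1.1]
finger_gap: 1.0
```

Request:
drive_tool(
  steps=[
    [0,-0.1,0,0,0,0],
    [0,-0.3,0,0,0,0],
    [0,-0.6,0,0,0,0],
    [0,-0.6,0,0,0,0],
    [0,-0.6,0,0,0,0],
  ],
)

```text
time_s: 10.7
position: [0.4285, 0.3574, 0.3018]
orientation: [[0.165, 0.005, 0.986], [-0.986, 0.002, 0.165], [-0.001, -1.0, 0.006]]
contact_force: [0.4, 0.9, -1.0]
finger_gap: 1.0
```

```bash
python3 - <<'E'
from h import *
# ubend rect, yaw from long side at z=.011
b=bp("top",[[473.12,249.67],[502.12,247.20],[507.20,306.88],[478.20,309.34]],.011)
ex=b[0]-b[3]+b[1]-b[2]; yaw=np.arctan2(ex[1],ex[0]); c=b.mean(0); g=c+0.020*np.array([np.sin(yaw),-np.cos(yaw),0])
print("ubend",c.round(4),np.degrees(yaw).round(2),"grip",g.round(4))
s=sense();print(s["position"],s["finger_gap"],s["joint_positions"].round(2))
go((.52,.05,.30),-90+np.degrees(yaw))
a=camera("side"); b=camera("top")
o=np.hstack([cv2.resize(a[300:480,200:440],None,fx=1.66,fy=1.66),cv2.resize(b[240:390,80:280],None,fx=2,fy=2)[:298]])
cv2.imwrite("pics/s3.png",o[:,:,::-1])
E
```

```text
ubend [ 0.4875 -0.3699  0.011 ] 3.49 grip [ 0.4887 -0.3898  0.011 ]
[0.42852715 0.35735651 0.30179944] 1.0004286594466754 [ 0.65 -0.14  1.7  -0.    1.58  0.48]
shift [1.5911 0.0091 0.1981] turn [array([-0.0046,  2.133 , -0.0065]), array([-0.0063, -1.8669,  0.0045])] q6 0.485Traceback (most recent call last):
  File "<stdin>", line 9, in <module>
    return _nx.concatenate(arrs, 1, dtype=dtype, casting=casting)
           ~~~~~~~~~~~~~~~^^^^^^^^^^^^^^^^^^^^^^^^^^^^^^^^^^^^^^^
ValueError: all the input array dimensions except for the concatenation axis must match exactly, but along dimension 0, the array at index 0 has size 299 and the array at index 1 has size 298
```

Request:
drive_tool(
  steps=[
    [0.3,0,0,0,0.2,0],
    [0.6,0,0,0,0.4,0],
    [0.9,0,0,0,0.6,0],
    [1,0,0,0,0.8,0],
    [1,0,0,0,1,0],
    [1,0,0,0,1,0],
  ],
)

```text
time_s: 11.55
position: [0.4612, 0.1597, 0.2996]
orientation: [[-0.581, 0.002, 0.814], [-0.814, -0.0, -0.581], [-0.001, -1.0, 0.002]]
contact_force: [0.2, 0.5, 0.1]
finger_gap: 0.999
```

```bash
python3 - <<'E'
from h import *
go((.4887,-.3898,.25),-86.5)
a=camera("side"); b=camera("top")
o=np.hstack([cv2.resize(a[300:480,200:440],(400,300)),cv2.resize(b[240:390,80:280],(400,300))])
cv2.imwrite("pics/s3.png",o[:,:,::-1])
E
```

```text
shift [2.1569 0.2487 1.7073] turn [array([-0.0016,  1.1331, -0.0025]), array([-3.0000e-03, -2.8669e+00,  2.0000e-03])] q6 0.901
```

View pics/s3.png

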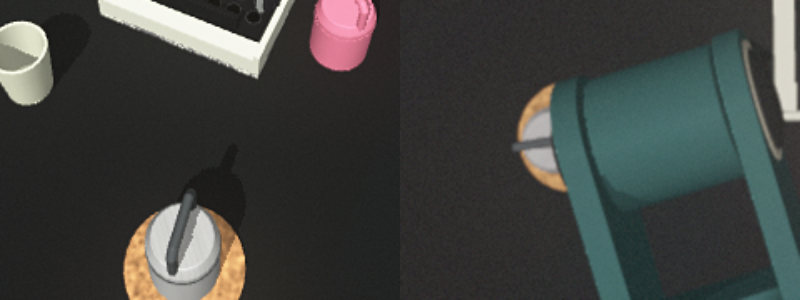

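The can stands upright within the mat, with cork showing all round it; the can is at (183,250) in the left half. On to the U-bend.

Request:
drive_tool(
  steps=[
    [0.24,0,0.19,0,0.2,0],
    [0.48,0,0.38,0,0.4,0],
    [0.72,0,0.57,0,0.6,0],
    [0.96,0,0.76,0,0.8,0],
    [1,0,0.8,0,1,0],
    [1,0,0.8,0,1,0],
  ],
)

```text
time_s: 12.4
position: [0.4763, -0.096, 0.2995]
orientation: [[-0.985, 0.002, 0.171], [-0.171, 0.0, -0.985], [-0.002, -1.0, 0.0]]
contact_force: [0.7, -0.1, 0.3]
finger_gap: 0.999
```

```bash
python3 - <<'E'
from h import *
go((.4887,-.3898,.22),-86.5)
E
```

```text
shift [0.1902 0.3974 1.458 ] turn [array([-0.    ,  0.1406, -0.0024]), array([-3.6000e-03, -3.8594e+00,  1.0000e-04])] q6 1.148
```

Request:
drive_tool(
  steps=[
    [0.04,0,0.25,0,0.14,0],
    [0.07,0,0.5,0,0.14,0],
    [0.1,0,0.75,0,0.14,0],
    [0.13,0,1,0,0.14,0],
    [0.13,0,1,0,0.14,0],
  ],
)

```text
time_s: 13.02
position: [0.4851, -0.2987, 0.2987]
orientation: [[-0.998, 0.001, 0.066], [-0.066, 0.001, -0.998], [-0.001, -1.0, -0.001]]
contact_force: [0.0, 0.8, -0.3]
finger_gap: 1.0
```

```bash
python3 - <<'E'
from h import *
go((.4887,-.3898,.16),-86.5)
E
```

```text
shift [0.0129 0.6931 0.4564] turn [array([ 0.001 ,  0.0066, -0.0009]), array([-1.4000e-03, -3.9934e+00, -1.5000e-03])] q6 0.908
```

Request:
drive_tool(
  steps=[
    [0.006,0.2,0.23,0,0,0],
    [0.013,0.4,0.4,0,0.007,0],
    [0.013,0.6,0.456,0,0.007,0],
    [0.013,0.69,0.456,0,0.007,0],
    [0.013,0.69,0.456,0,0.007,0],
  ],
)

```text
time_s: 13.65
position: [0.489, -0.3882, 0.1602]
orientation: [[-0.998, -0.0, 0.064], [-0.064, 0.002, -0.998], [0.0, -1.0, -0.002]]
contact_force: [0.0, 1.2, 1.4]
finger_gap: 0.997
```

```bash
python3 - <<'E'
from h import *
go((.4887,-.3898,.076),-86.5)
a=camera("side")
cv2.imwrite("pics/s4.png",cv2.resize(a[90:250,340:500,::-1],(600,600),interpolation=cv2.INTER_CUBIC))
E
```

```text
shift [0.0021 0.4209 0.0088] turn [array([0.0026, 0.0037, 0.0004]), array([ 6.0000e-04, -3.9963e+00, -4.0000e-03])] q6 0.794
```

View pics/s4.png

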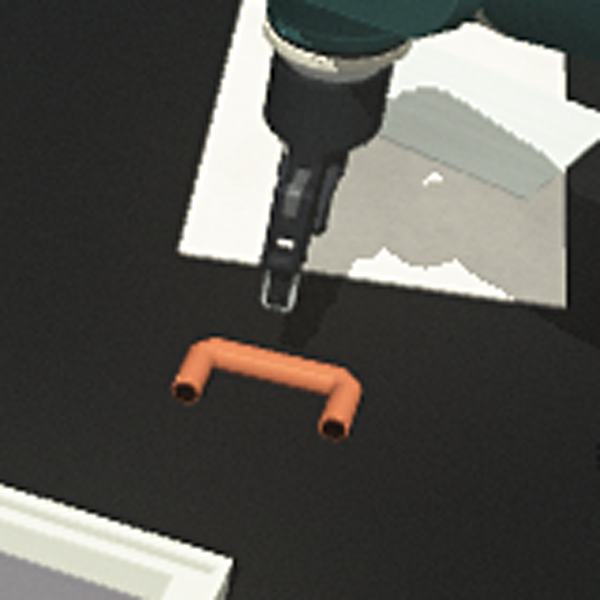

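The gripper is over the middle of the crosspiece at (280,362), with its jaws across it. Descending and closing.

Request:
drive_tool(
  steps=[
    [0,0.15,0.009,0,0,0],
    [0,0.28,0.009,0,0,0],
    [0,0.37,0.009,0,0,0],
    [0,0.42,0.009,0,0,0],
    [0,0.42,0.009,0,0,0],
  ],
)

```text
time_s: 14.32
position: [0.4897, -0.3903, 0.0779]
orientation: [[-0.998, 0.001, 0.064], [-0.064, 0.001, -0.998], [-0.001, -1.0, -0.0]]
contact_force: [0.4, -0.1, 0.9]
finger_gap: 1.001
```

Request:
drive_tool(
  steps=[
    [0,0,0,0,0,0],
    [0,0,0,0,0,0],
    [0,0,0,0,0,0],
    [0,0,0,0,0,0],
    [0,0,0,0,0,0],
    [0,0,0,0,0,0],
    [0,0,0,0,0,0],
  ],
  fingers=-1,
)

```text
time_s: 15.2
position: [0.4899, -0.3904, 0.0785]
orientation: [[-0.998, 0.002, 0.064], [-0.064, 0.0, -0.998], [-0.002, -1.0, 0.0]]
contact_force: [-0.4, 1.3, 6.2]
finger_gap: 0.229
```

Request:
drive_tool(
  steps=[
    [0,-0.05,0,0,0,0],
    [0,-0.15,0,0,0,0],
    [0,-0.3,0,0,0,0],
    [0,-0.42,0,0,0,0],
    [0,-0.5,0,0,0,0],
    [0,-0.5,0,0,0,0],
  ],
)

```text
time_s: 15.95
position: [0.49, -0.3907, 0.1801]
orientation: [[-0.998, 0.003, 0.064], [-0.064, -0.001, -0.998], [-0.003, -1.0, 0.002]]
contact_force: [-0.4, 0.3, -2.1]
finger_gap: 0.227
```

```bash
python3 - <<'E'
from h import *
s=sense();print(s["moment"],s["finger_gap"],s["contact_force"])
go((.559,-.0943,.18),-89.4)
E
```

```text
[ 0.01801865 -0.03908667 -0.00539315] 0.22701387161938294 [-0.40360156  0.28014757 -2.07473599]
shift [-4.389e-01 -4.000e-04 -1.457e+00] turn [array([-0.002 ,  0.0679, -0.0043]), array([-6.7000e-03, -3.9321e+00,  3.1000e-03])] q6 0.792
```

Request:
drive_tool(
  steps=[
    [-0.02,0,-0.06,0,0.03,0],
    [-0.06,0,-0.2,0,0.068,0],
    [-0.12,0,-0.4,0,0.068,0],
    [-0.18,0,-0.6,0,0.068,0],
    [-0.24,0,-0.78,0,0.068,0],
    [-0.28,0,-0.92,0,0.068,0],
    [-0.3,0,-1,0,0.068,0],
    [-0.3,0,-1,0,0.068,0],
  ],
)

```text
time_s: 16.95
position: [0.5371, -0.1867, 0.1794]
orientation: [[-1.0, 0.003, 0.012], [-0.012, -0.001, -1.0], [-0.003, -1.0, 0.001]]
contact_force: [0.1, -0.4, -1.7]
finger_gap: 0.23
```

```bash
python3 - <<'E'
from h import *
go((.559,-.0943,.18),-89.4)
E
```

```text
shift [-0.115  -0.0032 -0.4606] turn [array([-0.0016,  0.0015, -0.0034]), array([-5.4000e-03, -3.9985e+00,  2.6000e-03])] q6 1.18
```

Request:
drive_tool(
  steps=[
    [-0.03,0,-0.1,0,0,0],
    [-0.07,0,-0.25,0,0,0],
    [-0.1,0,-0.38,0,0,0],
    [-0.115,0,-0.46,0,0,0],
    [-0.115,0,-0.46,0,0,0],
    [-0.115,0,-0.46,0,0,0],
  ],
)

```text
time_s: 17.7
position: [0.5589, -0.0952, 0.1793]
orientation: [[-1.0, 0.002, 0.011], [-0.011, -0.002, -1.0], [-0.002, -1.0, 0.002]]
contact_force: [-0.3, 0.7, -2.7]
finger_gap: 0.229
```

```bash
python3 - <<'E'
from h import *
go((.559,-.0943,.0865),-89.4)
a=camera("side")
cv2.imwrite("pics/s5.png",cv2.resize(a[150:350,250:450,::-1],(600,600),interpolation=cv2.INTER_CUBIC))
E
```

```text
shift [ 0.0006  0.4639 -0.0051] turn [array([-0.002 ,  0.001 , -0.0031]), array([-4.900e-03, -3.999e+00,  3.100e-03])] q6 1.346
```

View pics/s5.png

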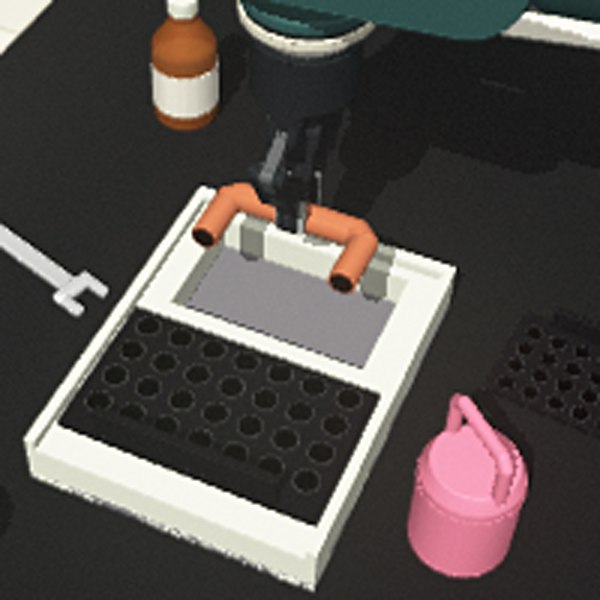

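The U-bend is held level over the pocket, with its legs towards the plate at (205,237) and (342,283). The plate hasn't moved. Lowering.

Request:
drive_tool(
  steps=[
    [0,0.06,-0.005,0,0,0],
    [0,0.16,-0.005,0,0,0],
    [0,0.28,-0.005,0,0,0],
    [0,0.37,-0.005,0,0,0],
    [0,0.42,-0.005,0,0,0],
    [0,0.445,-0.005,0,0,0],
    [0,0.45,-0.005,0,0,0],
  ],
)

```text
time_s: 18.62
position: [0.5593, -0.0944, 0.0895]
orientation: [[-1.0, 0.003, 0.011], [-0.011, -0.002, -1.0], [-0.003, -1.0, 0.002]]
contact_force: [-0.0, -0.7, -3.4]
finger_gap: 0.226
```

Request:
drive_tool(
  steps=[
    [0,0.008,0,0,0,0],
    [0,0.014,0,0,0,0],
    [0,0.014,0,0,0,0],
  ],
)

```text
time_s: 19.0
position: [0.5593, -0.0944, 0.0868]
orientation: [[-1.0, 0.003, 0.011], [-0.011, -0.002, -1.0], [-0.003, -1.0, 0.002]]
contact_force: [0.5, -0.5, -2.1]
finger_gap: 0.228
```

Request:
drive_tool(
  steps=[
    [0,0.006,0,0,0,0],
    [0,0.01,0,0,0,0],
    [0,0.01,0,0,0,0],
  ],
)

```text
time_s: 19.38
position: [0.5595, -0.0945, 0.0855]
orientation: [[-1.0, 0.003, 0.011], [-0.011, -0.002, -1.0], [-0.003, -1.0, 0.002]]
contact_force: [-2.5, 0.7, 6.4]
finger_gap: 0.229
```

Request:
drive_tool(
  steps=[
    [0,0,0,0,0,0],
    [0,0,0,0,0,0],
    [0,0,0,0,0,0],
    [0,0,0,0,0,0],
  ],
  fingers=-0.2,
)

```text
time_s: 19.88
position: [0.5595, -0.0944, 0.0855]
orientation: [[-1.0, 0.003, 0.011], [-0.011, -0.002, -1.0], [-0.003, -1.0, 0.002]]
contact_force: [0.4, -0.5, 0.1]
finger_gap: 0.396
```

Request:
drive_tool(
  steps=[
    [0,-0.06,0,0,0,0],
    [0,-0.2,0,0,0,0],
    [0,-0.45,0,0,0,0],
    [0,-0.7,0,0,0,0],
    [0,-0.9,0,0,0,0],
    [0,-0.9,0,0,0,0],
  ],
)

```text
time_s: 20.62
position: [0.5595, -0.0943, 0.27]
orientation: [[-1.0, 0.009, 0.011], [-0.011, -0.003, -1.0], [-0.009, -1.0, 0.003]]
contact_force: [-0.9, -0.3, -0.4]
finger_gap: 0.403
```

```bash
python3 - <<'E'
from h import *
s=sense();print(s["position"],s["finger_gap"],s["joint_positions"].round(2))
go((.556,.16,.27),0)
a=camera("side")
cv2.imwrite("pics/s6.png",cv2.resize(a[180:360,250:450,::-1],(660,594),interpolation=cv2.INTER_CUBIC))
E
```

```text
[ 0.55950787 -0.09428144  0.26999134] 0.40264857859701847 [-0.21 -0.11  1.73 -0.    1.52  1.35]
shift [ 0.0036 -0.0039 -1.2715] turn [array([-0.0123, -1.986 , -0.0063]), array([ 0.0063,  2.0139, -0.0123])] q6 1.348
```

View pics/s6.png

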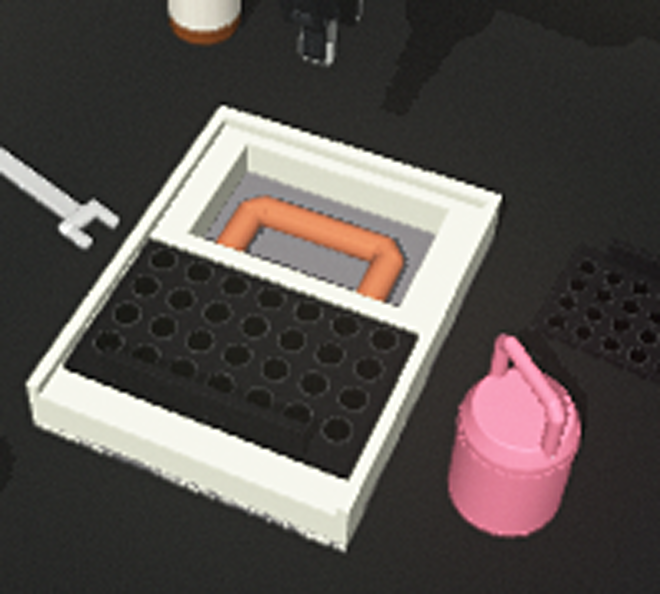

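The U-bend lies flat in the pocket, with its crosspiece at (310,225). The plate hasn't moved, and its lip is at the near edge, around (190,375). Next I'll go behind the lip with the jaws along x.

Request:
drive_tool(
  steps=[
    [0,0,-0.25,0,-0.2,0],
    [0,0,-0.5,0,-0.4,0],
    [0,0,-0.75,0,-0.6,0],
    [0,0,-1,0,-0.8,0],
    [0,0,-1,0,-1,0],
    [0,0,-1,0,-1,0],
  ],
  fingers=0,
)

```text
time_s: 21.42
position: [0.5565, 0.1062, 0.2659]
orientation: [[-0.699, 0.005, 0.715], [-0.715, -0.003, -0.699], [-0.001, -1.0, 0.005]]
contact_force: [-0.9, -0.1, -0.3]
finger_gap: 0.5
```

```bash
python3 - <<'E'
from h import *
go((.5565,.165,.20),0.4)
E
```

```text
shift [-0.2096  0.3288 -0.2074] turn [array([-7.000e-03, -9.948e-01,  8.000e-04]), array([-1.0000e-03,  3.0052e+00, -8.6000e-03])] q6 0.919
```

Request:
drive_tool(
  steps=[
    [-0.1,0,-0.1,0,-0.2,0],
    [-0.21,0.1,-0.207,0,-0.4,0],
    [-0.21,0.2,-0.207,0,-0.6,0],
    [-0.21,0.33,-0.207,0,-0.8,0],
    [-0.21,0.33,-0.207,-0.007,-0.995,0],
    [-0.21,0.33,-0.207,-0.007,-0.995,0],
  ],
)

```text
time_s: 22.18
position: [0.5565, 0.1643, 0.1991]
orientation: [[0.002, -0.001, 1.0], [-1.0, -0.001, 0.002], [0.001, -1.0, -0.001]]
contact_force: [0.6, -0.6, 0.8]
finger_gap: 0.502
```

```bash
python3 - <<'E'
from h import *
go((.5565,.165,.117),0.4); s=sense();print(s["joint_positions"].round(2))
a=camera("side")
cv2.imwrite("pics/s7.png",cv2.resize(a[180:380,230:450,::-1],(660,600),interpolation=cv2.INTER_CUBIC))
E
```

```text
shift [-3.800e-03  4.104e-01  3.000e-04] turn [array([ 0.0017, -0.0064,  0.0011]), array([-1.7000e-03,  3.9936e+00,  2.7000e-03])] q6 0.241
[ 0.24 -0.04  1.77 -0.    1.41  0.24]
```

View pics/s7.png

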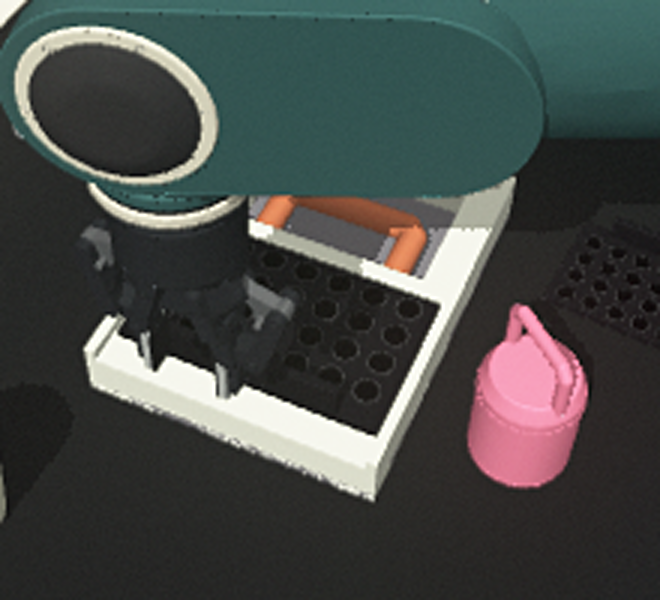

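The fingers are clear beyond the lip, with tips at (148,360) and (222,390), and the arm is clear of everything. Going down, then pushing -y.

Request:
drive_tool(
  steps=[
    [0,0.15,0,0,0,0],
    [0,0.28,0,0,0,0],
    [0,0.38,0,0,0,0],
    [0,0.41,0,0,0,0],
    [0,0.41,0,0,0,0],
  ],
)

```text
time_s: 22.85
position: [0.5568, 0.1644, 0.1178]
orientation: [[-0.001, -0.0, 1.0], [-1.0, -0.001, -0.001], [0.001, -1.0, -0.0]]
contact_force: [0.3, 0.3, 0.2]
finger_gap: 0.496
```

Request:
drive_tool(
  steps=[
    [0.04,0,0,0,0,0],
    [0.09,0,0,0,0,0],
    [0.13,0,0,0,0,0],
    [0.17,0,0,0,0,0],
    [0.2,0,0,0,0,0],
    [0.22,0,0,0,0,0],
    [0.24,0,0,0,0,0],
  ],
)

```text
time_s: 23.72
position: [0.5568, 0.1162, 0.1178]
orientation: [[-0.001, -0.0, 1.0], [-1.0, -0.001, -0.001], [0.001, -1.0, -0.0]]
contact_force: [0.6, 1.0, -0.4]
finger_gap: 0.496
```

Request:
drive_tool(
  steps=[
    [0.02,0,0,0,0,0],
    [0.05,0,0,0,0,0],
    [0.09,0,0,0,0,0],
    [0.14,0,0,0,0,0],
    [0.19,0,0,0,0,0],
    [0.24,0,0,0,0,0],
    [0.29,0,0,0,0,0],
    [0.34,0,0,0,0,0],
    [0.39,0,0,0,0,0],
    [0.44,0,0,0,0,0],
    [0.47,0,0,0,0,0],
    [0.5,0,0,0,0,0],
    [0.5,0,0,0,0,0],
  ],
)

```text
time_s: 25.35
position: [0.5567, 0.0158, 0.118]
orientation: [[-0.001, -0.0, 1.0], [-1.0, -0.001, -0.001], [0.001, -1.0, -0.0]]
contact_force: [0.6, -0.8, 0.3]
finger_gap: 0.498
```

Request:
drive_tool(
  steps=[
    [0.02,0,0,0,0,0],
    [0.04,0,0,0,0,0],
    [0.06,0,0,0,0,0],
    [0.08,0,0,0,0,0],
    [0.1,0,0,0,0,0],
  ],
)

```text
time_s: 25.98
position: [0.5567, -0.0045, 0.118]
orientation: [[-0.001, -0.0, 1.0], [-1.0, -0.001, -0.001], [0.001, -1.0, -0.0]]
contact_force: [-0.4, 1.9, -0.6]
finger_gap: 0.502
```

```bash
python3 - <<'E'
from h import *
a=camera("side"); b=camera("top")
o=np.hstack([cv2.resize(a[180:380,250:450],(400,400)),cv2.resize(b[180:320,255:415],(400,350)) .repeat(1,0).__getitem__(slice(None)) if 0 else cv2.resize(b[175:325,255:405],(400,400))])
cv2.imwrite("pics/s8.png",o[:,:,::-1]); print(sense()["position"],sense()["contact_force"])
E
```

```text
[ 0.5566907 -0.004688   0.1180181] [ 0.12965478 -0.30769435  0.32819436]
```

View pics/s8.png

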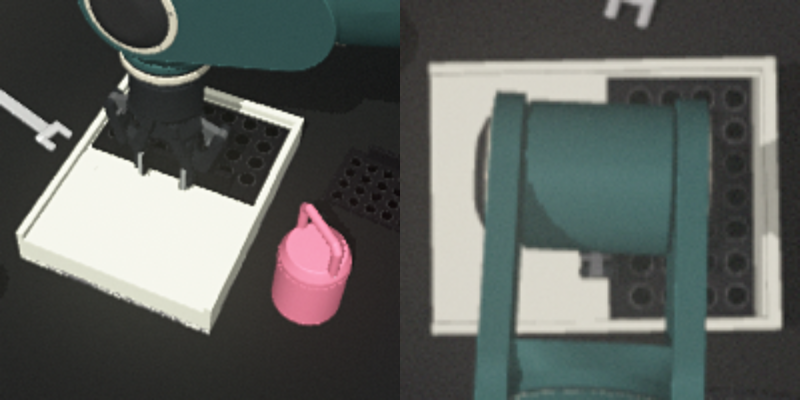

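The plate is sliding square and covers the pocket. In the top view its edge is at column 752, against the end stop's inner face at about 765, so roughly 10 mm remain. I'll continue slowly.

Request:
drive_tool(
  steps=[
    [0.01,0,0,0,0,0],
    [0.02,0,0,0,0,0],
    [0.03,0,0,0,0,0],
    [0.035,0,0,0,0,0],
  ],
)

```text
time_s: 26.58
position: [0.5567, -0.0118, 0.118]
orientation: [[-0.002, -0.0, 1.0], [-1.0, -0.001, -0.002], [0.001, -1.0, -0.0]]
contact_force: [-0.4, 1.8, -0.8]
finger_gap: 0.5
```

Request:
drive_tool(
  steps=[
    [0.006,0,0,0,0,0],
    [0.012,0,0,0,0,0],
    [0.015,0,0,0,0,0],
  ],
)

```text
time_s: 26.95
position: [0.5565, -0.0143, 0.118]
orientation: [[-0.001, -0.001, 1.0], [-1.0, 0.0, -0.001], [-0.0, -1.0, -0.001]]
contact_force: [-2.5, 10.6, 1.6]
finger_gap: 0.501
```

Request:
drive_tool(
  steps=[
    [0.008,0,0,0,0,0],
    [0.014,0,0,0,0,0],
    [0.014,0,0,0,0,0],
  ],
)

```text
time_s: 27.32
position: [0.5561, -0.0151, 0.1181]
orientation: [[-0.0, -0.002, 1.0], [-1.0, 0.005, -0.0], [-0.005, -1.0, -0.002]]
contact_force: [-7.3, 24.1, 5.9]
finger_gap: 0.503
```

The plate is hard against the stop (24 N). Backing off and lifting.

Request:
drive_tool(
  steps=[
    [-0.03,0,0,0,0,0],
    [-0.15,0,0,0,0,0],
    [-0.35,0,0,0,0,0],
    [-0.5,-0.3,0,0,0,0],
    [-0.6,-0.6,0,0,0,0],
    [-0.9,-0.9,0,0,0,0],
    [-0.9,-0.9,0,0,0,0],
    [-0.9,-0.9,0,0,0,0],
  ],
)

```text
time_s: 28.32
position: [0.5567, 0.1648, 0.2995]
orientation: [[0.001, -0.001, 1.0], [-1.0, 0.005, 0.001], [-0.005, -1.0, -0.001]]
contact_force: [-0.4, -0.5, -0.2]
finger_gap: 0.499
```

```bash
python3 - <<'E'
from h import *
a=camera("side"); b=camera("top")
o=np.hstack([a[140:480,190:460],cv2.resize(b[150:370,100:480],(530,307)) if 0 else cv2.resize(b[170:350,255:405],(283,340))])
cv2.imwrite("pics/s9.png",cv2.resize(o,None,fx=1.4,fy=1.4,interpolation=cv2.INTER_CUBIC)[:,:,::-1]); s=sense();print(s["position"],s["contact_force"])
E
```

```text
[0.55638494 0.16346379 0.29705431] [ 0.43833664 -0.42445988 -0.04168054]
```

I've used up the viewed pictures, so the last check will be numeric.

```bash
python3 - <<'E'
from h import *
im=camera("top"); g=im.astype(float).mean(2); old=cv2.imread("pics/top0.png").astype(float).mean(2)
for r in (215,222,275,283):
    p=g[r-1:r+2,265:402].mean(0); e=[(265+i+.5,'%+d'%d) for i,d in enumerate(np.diff(p)) if abs(d)>25]
    print(r,e)
    w=[i for i,d in enumerate(np.diff(p)) if d>25 and i>60]
    if w: print("  plate -y edge y:",bp("top",(265+w[0]+.5,r),.045)[0,1].round(4))
d=abs(g-old)>25
for n,(x0,y0,x1,y1) in dict(bottle=(430,135,475,180),wrench=(325,105,372,190),beaker=(185,165,230,205),pink=(285,315,328,355)).items(): print(n,"changed px",d[y0:y1,x0:x1].sum())
# can on mat, side view: steel/dark pixels vs cork
s=camera("side");hs=cv2.cvtColor(s,cv2.COLOR_RGB2HSV);m=cv2.inRange(hs,(5,60,60),(30,255,255));m[:400]=0;m[:,:250]=0;m[:,380:]=0
for r in range(425,480,8):
    c=np.where(m[r])[0]; print(r,c.min() if len(c) else None,c.max() if len(c) else None,len(c))
E
```

```text
215 [(265.5, '+71'), (266.5, '+66'), (335.5, '-34'), (336.5, '-88'), (389.5, '+28'), (390.5, '+77'), (391.5, '+53'), (395.5, '-94'), (396.5, '-65')]
  plate -y edge y: -0.143
222 [(266.5, '+70'), (267.5, '+63'), (336.5, '-109'), (337.5, '-36'), (390.5, '+73'), (391.5, '+71'), (395.5, '-92'), (396.5, '-60')]
  plate -y edge y: -0.1449
275 [(273.5, '+62'), (274.5, '+61'), (337.5, '-98'), (391.5, '+72'), (392.5, '+81'), (396.5, '-65'), (397.5, '-85')]
  plate -y edge y: -0.1453
283 [(270.5, '-26'), (275.5, '+62'), (276.5, '+61'), (337.5, '-102'), (338.5, '-36'), (391.5, '+71'), (392.5, '+83'), (396.5, '-32'), (397.5, '-103'), (398.5, '-35')]
  plate -y edge y: -0.145
bottle changed px 0
wrench changed px 0
beaker changed px 107
pink changed px 1
425 322 324 3
433 286 336 12
441 279 342 19
449 276 345 25
457 274 346 30
465 274 346 33
473 275 345 38
```

```bash
python3 - <<'E'
from h import *
s=camera("side").astype(float).mean(2); o=cv2.imread("pics/side0.png").astype(float).mean(2)
d=abs(s-o)>25
print("beaker side",d[308:366,188:238].sum(), "wrench",d[212:258,230:290].sum())
g=camera("top").astype(float).mean(2);t=cv2.imread("pics/top0.png").astype(float).mean(2)
ys,xs=np.where(abs(g-t)[165:205,185:230]>25);print(xs.min()+185,xs.max()+185,ys.min()+165,ys.max()+165,(g-t)[ys+165,xs+185].mean(), xs.mean()+185)
sign_off()
E
```

```text
beaker side 0 wrench 427
207 229 197 204 8.17821782178218 220.98019801980197
the job is handed in; nothing more can be done
```

The kit tray is packed in the order asked, and I handed the job in after about 28 s of the 61 s allowed.

- **Canister:** I lifted it by its handle and set it on the cork mat, reaching about 11 N at touchdown. A later picture showed it upright with cork visible all round it.
- **U-bend:** It lies flat in the pocket. I saw this in a picture before the plate covered it.
- **Cover plate:** I pushed it at the lip until it stopped hard, at 24 N. In the last top image its edge sits at about y = -0.146 m (expected -0.147), the same within about 1 mm on both sides. Only the rim's own 10 mm width shows beyond it, so there is no gap.
- **Bystanders:**
  - The bottle shows no change in the top view.
  - The beaker shows no change in the side view. The 107 changed pixels in its top-view box lie along one edge, which I put down to the arm.
  - The wrench shows no change in the top view. The 427 changed pixels in its side-view box I also put down to the arm covering it.

**Not viewed:** The 12-picture limit was reached, so the end state was checked only by numbers. My numeric check of the canister's base on the mat was rough, so that part rests on the earlier picture.

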